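Make up two specimen kits at the lab bench

ROBOT

A 6-joint arm with a two-finger parallel gripper is mounted at the origin on the work surface. World frame = base frame: x ahead of the robot, y to its left, z up, the work surface at z = 0. Lengths are in m, angles in rad, forces in N, time in s.
With the tool pointing down it reaches from about 0.35 to 0.975 m from the base axis. Payload 4.9 kg.
Tool frame: the origin (TCP) lies at the very end of the fingers, on their centre line; the grasp point (between the pads) lies behind it (manip.pinch_z is the y of the grasp point in the tool frame, in m); y points along the fingers, x is the direction in which the jaws open and shut, and the axes are right-handed (so a half turn about y gives the same grasp; the last joint's range is limited). The gripper opens to 85 mm and grips with 20 to 120 N. Pads are 22 mm wide; open, the fingers measure 114 mm over their backs; the gripper's body (76 mm by 85 mm) begins 54 mm behind the grasp point. The pads swing forward as they close: fully open they stand 13 mm farther back than shut.
Start: joints at [-1.345, 0.053, 1.613, -0, 1.476, -0.119], TCP at [0.211, -0.588, 0.231] pointing down, gripper open.
Joint ranges: [-3.01, 3.01], [-1.01, 2.22], [0.06, 2.58], [-1.02, 4.17], [0.09, 2.62], [-3.14, 3.14]. Speed limits (rad/s): [2.57, 2.57, 3.14, 3.14, 3.14, 3.14].

INTERFACE

Orientations are given as a unit quaternion [w, x, y, z].
In Python, from plant import manip gives the robot as it stands.
- The arm moves only by the tool drive_tool, never from a script. Its argument "motion" is a list of rows, each a list of 3 entries, a list of its own where there are three numbers: the shift along the tool's x, y, z in units of 25 mm (1.0 is 25 mm), then the turn, a rotation vector about the tool's x, y, z in units of 5 degrees (1.0 is 5 degrees), then the closure, from -1 (fully open) to 1 (shut). A call has 1 to 12 rows; each row shifts and turns the commanded pose from where the row before left it, along the tool's axes as they then stand; what a row does not reach is not made up. A row lasts 1/10 s, in which the tool goes at most 50 mm and 8.59 degrees, less where a joint would pass 70% of its speed; a pose out of reach is approached as far as the arm can. A call is refused whole if a number of a shift passes 1 or a number of a turn 1, either way. A call with a gripper value outside its range is refused whole. The fingers move at their own pace and stop on an object; the grip force is fixed at half the most. Time passes only in rows, so rows that do not move let the fingers close. It gives the time, the measured TCP pose, the force and the opening at its end, in the units of the state.
- manip.state(): the state, without advancing time (a new reading comes with each control period).
- manip.grab_frame(name): name is "scene" or "side" or "wrist"; returns a dict with "img" (480x640x3 uint8, blue, green, red), "range_z" (480x640 float32, m along the optical axis (not along the pixel's ray), 0 where there is no reading), "camera_matrix" (3x3 intrinsics, pixels), "world_from_camera" (4x4, takes a point from camera to world coordinates); the wrist camera has in their place "T_tool_cam" (4x4, takes a point from camera to tool coordinates, whose origin is the TCP and whose axes are the tool frame's). Camera axes: x right, y down, z forward; pixel columns grow to the right and rows downward; lengths in m; the calibration is good to about 2 mm. A picture is of the moment at which its call begins: read the wrist's pose just before it.
- manip.job_done(): hands the job in, once; it reports no verdict.
The state is a dict: "time": time; "joint_pos": joint angles; "joint_vel": joint speeds; "joint_efforts": joint torques, N m; "tool_pos": TCP position; "tool_rot": TCP orientation; "contact_force": force on the tool from outside, world axes, zero at the start; "ft_torque": the same for the moment, N m; "gripper_width": opening from 0.0 (shut) to 1.0 (fully open).
Only numpy, scipy, OpenCV 4.12 (cv2) and the standard library are available. Lean on these libraries where they do the work, as an engineer would, in place of code of your own. Each camera call takes 0.05 s, during which the arm holds its last target. There are 200 camera calls.

TASK

Make up the two specimen kits in the steel trays, one thing to a well, all standing upright. In the three-well tray put the wide pot in the middle well, with the tall vial in one end well and the square bottle in the other; in the two-well tray put the short vial and the dropper bottle, either way round. Leave the tube rack, the glove box and the marker where they are.

Things in the scene. Friction and masses are not known exactly. Their poses are not given: they have to be found in the camera images.
- tray3: Long open steel tray with three square wells in a row, 70 x 202 x 14 mm (x, y, z). Each well is 62 x 62 mm inside; walls and dividers 4 mm thick, their tops 14 mm above the tray's underside; well floor 4 mm above the underside. Origin: centre of the underside, z up, y along the row of wells. The tray is fixed to the bench. Well centres at y = -66, 0 and +66 mm, x = 0.
- tray2: Shorter open steel tray with two square wells, 70 x 136 x 14 mm (x, y, z). Each well is 62 x 62 mm inside; walls and dividers 4 mm thick, their tops 14 mm above the tray's underside; well floor 4 mm above the underside. Origin: centre of the underside, z up, y along the row of wells. The tray is fixed to the bench. Well centres at y = -33 and +33 mm, x = 0.
- pot: Wide round specimen pot, 56 mm high: amber-brown plastic body, black cap; origin at the centre of its underside, z up along its axis. Loose, stands upright on the bench at the start. Body 44 mm diameter at the foot, 46 mm at 40 mm height; screw cap 50 mm diameter from 40 to 56 mm height. 60 g or so.
- tall_vial: Tall slim round vial with a flat cap as wide as its body, 28 mm diameter, 80 mm high: amber-brown plastic body, black cap; origin at the centre of its underside, z up along its axis. Loose, stands upright on the bench at the start. 50 g or so.
- short_vial: Short round vial with a flat cap as wide as its body, 32 mm diameter, 46 mm high: amber-brown plastic body, black cap; origin at the centre of its underside, z up along its axis. Loose, stands upright on the bench at the start. 40 g or so.
- square_bottle: Square bottle, 38 x 38 mm, flat sides up to 52 mm height (faces square to its x and y), then a narrow round cap 22 mm in diameter up to 68 mm: amber-brown plastic body, black cap; origin at the centre of its underside, z up along its axis. Loose, stands upright on the bench at the start. 90 g or so.
- dropper: Round dropper bottle: body 32 mm diameter straight up to 44 mm height, then a sloping shoulder and a narrow pointed dropper cap 18 mm in diameter, tip at 80 mm: amber-brown plastic body, black cap; origin at the centre of its underside, z up along its axis. Loose, stands upright on the bench at the start. 50 g or so.
- tube_rack: Bystander: white rack of glass tubes, some with grey stoppers, 70 x 160 mm, 93 mm high; origin at the centre of its underside. Loose.
- glove_box: Bystander: cardboard glove box, 120 x 220 x 80 mm; origin at the centre of its underside. Loose.
- marker: Bystander: grey marker pen with black cap lying on the bench, 132 mm long along its x, 13 mm thick; origin under its middle. Loose.
Mind the look-alikes: they are no part of the job. What is shaped like the pot but yellow is not meant.

How it is judged:
At the end, for the whole second after the job is handed in: Pot in tray3's middle well, tall vial and square bottle in its end wells, short vial and dropper in tray2's wells (either way round): each under 5 mm above the well floor, within 26 mm of the well centre along each tray axis, upright within 0.12 rad, released, at rest (x of pot in the frame of tray3 between -0.026 and 0.026 m and y of pot in the frame of tray3 between -0.026 and 0.026 m and z of pot in the frame of tray3 between 0 and 0.009 m and (((x of tall_vial in the frame of tray3 between -0.026 and 0.026 m and y of tall_vial in the frame of tray3 between 0.04 and 0.092 m and z of tall_vial in the frame of tray3 between 0 and 0.009 m) and (x of square_bottle in the frame of tray3 between -0.026 and 0.026 m and y of square_bottle in the frame of tray3 between -0.092 and -0.04 m and z of square_bottle in the frame of tray3 between 0 and 0.009 m)) or ((x of tall_vial in the frame of tray3 between -0.026 and 0.026 m and y of tall_vial in the frame of tray3 between -0.092 and -0.04 m and z of tall_vial in the frame of tray3 between 0 and 0.009 m) and (x of square_bottle in the frame of tray3 between -0.026 and 0.026 m and y of square_bottle in the frame of tray3 between 0.04 and 0.092 m and z of square_bottle in the frame of tray3 between 0 and 0.009 m))) and (((x of short_vial in the frame of tray2 between -0.026 and 0.026 m and y of short_vial in the frame of tray2 between 0.007 and 0.059 m and z of short_vial in the frame of tray2 between 0 and 0.009 m) and (x of dropper in the frame of tray2 between -0.026 and 0.026 m and y of dropper in the frame of tray2 between -0.059 and -0.007 m and z of dropper in the frame of tray2 between 0 and 0.009 m)) or ((x of short_vial in the frame of tray2 between -0.026 and 0.026 m and y of short_vial in the frame of tray2 between -0.059 and -0.007 m and z of short_vial in the frame of tray2 between 0 and 0.009 m) and (x of dropper in the frame of tray2 between -0.026 and 0.026 m and y of dropper in the frame of tray2 between 0.007 and 0.059 m and z of dropper in the frame of tray2 between 0 and 0.009 m))) and angle between each of pot, tall_vial, short_vial, square_bottle, dropper's own z axis and vertical below 0.12 rad and linear speed of each of pot, tall_vial, short_vial, square_bottle, dropper below 0.02 m/s and angular speed of each of pot, tall_vial, short_vial, square_bottle, dropper below 0.3 rad/s); the robot touches nothing.
It fails at once if the tube rack moved by more than 25 mm (distance of tube_rack from where it was at the start of the episode above 0.025 m).
It fails at once if the glove box moved by more than 25 mm (distance of glove_box from where it was at the start of the episode above 0.025 m).
It fails at once if the marker moved by more than 25 mm (distance of marker from where it was at the start of the episode above 0.025 m).
It also fails if it takes over 120 s, if anything falls off the work surface, if the arm or the gripper's body presses on something with over 40 N, if the wrist force passes 120 N, or if a joint passes its speed limit or range.

## Working session

There is one attempt and no reset: what is moved stays moved. The work goes in short steps, Python scripts to look and compute and a tool call to move; the robot and the scene stay as the last step left them, time stands still between calls to the robot, and variables do not carry over. Pictures are saved under pics/ and viewed, about 12 in all and at most 16, crops included, and the job is handed in when it is done.

Besides the shell and the picture viewer there is one more tool, called after ">>>" as name([rows], argument=value, ...), one row to a line, values as JSON. drive_tool: Moves the arm, as the interface text tells. Its arguments: {"type":"object","properties":{"motion":{"type":"array","items":{"type":"array"}}},"required":["motion"]}

```bash
ls; mkdir -p pics
python3 - <<'E'
from plant import manip
import cv2,numpy as np
print(manip.state(), manip.pinch_z)
for n in("scene","side"):
    f=manip.grab_frame(n); cv2.imwrite(f"pics/{n}0.png",f["img"]); np.savez(f"pics/{n}0.npz",**f)
    print(n,f["camera_matrix"],f["world_from_camera"])
E
```

```text
pics
{'time': 0.0, 'joint_pos': array([-1.34498403e+00,  5.33426351e-02,  1.61431488e+00, -5.68897423e-06,
        1.47600912e+00, -1.19023160e-01]), 'joint_vel': array([-5.83368387e-04, -8.46542638e-04,  9.42219413e-06, -4.53561465e-04,
        5.43428130e-04, -6.55609270e-04]), 'joint_efforts': array([ 5.95931597e-04, -3.93671107e+01, -3.70182323e+01, -1.27379840e-04,
        7.11335932e-03,  1.78552938e-06]), 'tool_pos': array([ 0.2111183 , -0.58758928,  0.23005937]), 'tool_rot': array([ 0.57885718, -0.57787999,  0.40735045, -0.40625692]), 'contact_force': array([-0.52491822,  0.12910421,  0.2473035 ]), 'ft_torque': array([-0.03660589, -0.00202778, -0.03106672]), 'gripper_width': 1.0018247977899428} -0.0187
scene [[516.83026756   0.         315.08063761]
 [  0.         516.83026756 246.57082318]
 [  0.           0.           1.        ]] [[-0.29281659  0.56295292 -0.77287932  1.45407452]
 [ 0.95616309  0.16964719 -0.23868802  0.2680761 ]
 [-0.00325332 -0.8088905  -0.58795032  0.69698547]
 [ 0.          0.          0.          1.        ]]
side [[592.65104796   0.         317.69787381]
 [  0.         592.65104796 244.54610745]
 [  0.           0.           1.        ]] [[ 0.96322829 -0.17801243  0.20125318  0.23305647]
 [-0.26796695 -0.58176853  0.76794472 -1.19144229]
 [-0.01962094 -0.79363528 -0.60807735  0.98907959]
 [ 0.          0.          0.          1.        ]]
```

View pics/scene0.png

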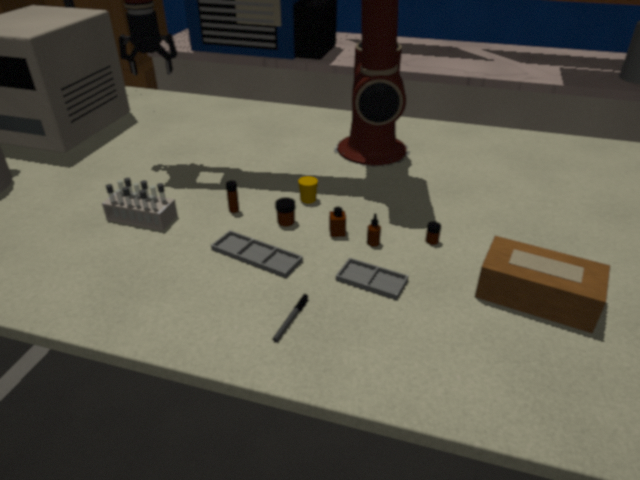

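View pics/side0.png

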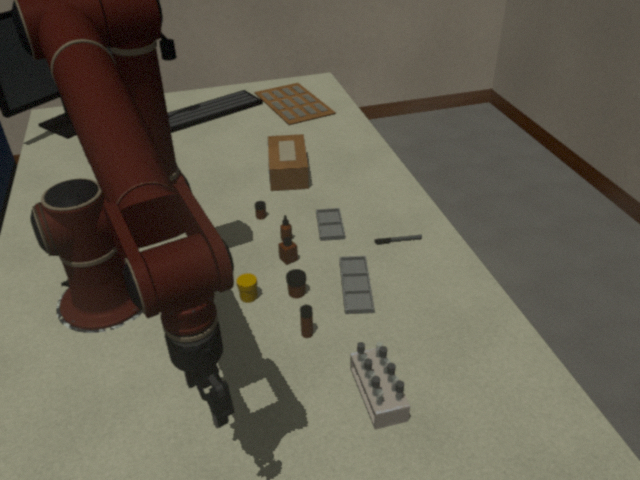

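```bash
cat > h.py <<'E'
import numpy as np,cv2
def cloud(f):
    K=f["camera_matrix"];T=f["world_from_camera"];Z=f["range_z"]
    v,u=np.indices(Z.shape)
    P=np.stack([(u-K[0,2])*Z/K[0,0],(v-K[1,2])*Z/K[1,1],Z],-1)
    return P@T[:3,:3].T+T[:3,3], Z>0
E
python3 - <<'E'
from h import *
from scipy import ndimage as nd
for n in("scene","side"):
    f=np.load(f"pics/{n}0.npz");W,ok=cloud(f)
    reg=ok&(W[...,0]>.3)&(W[...,0]<.95)&(abs(W[...,1])<.6)
    zz=W[...,2][reg];print(n,"bench z",np.median(zz),np.percentile(zz,[5,25,75]))
    m=reg&(W[...,2]>.022)&(W[...,2]<.12)
    lab,k=nd.label(m)
    for i in range(1,k+1):
        p=W[lab==i]
        if len(p)<25: continue
        zt=np.percentile(p[:,2],97);vv,uu=np.where(lab==i)
        t=p[p[:,2]>zt-.006]
        print("px",int(uu.mean()),int(vv.mean()),len(p),"zt %.3f"%zt,"x %.3f %.3f y %.3f %.3f"%(*np.percentile(p[:,0],[2,98]),*np.percentile(p[:,1],[2,98])),"top",t.mean(0).round(4),len(t), "bgr",f["img"][lab==i].mean(0).round())
E
```

```text
scene bench z 0.000343022295306028 [-0.75130549 -0.00108276  0.00162059]
px 308 185 337 zt 0.058 x 0.322 0.368 y -0.114 -0.070 top [ 0.3447 -0.0932  0.0562] 167 bgr [  3.  79. 100.]
px 139 199 1976 zt 0.093 x 0.516 0.580 y -0.539 -0.383 top [ 0.5461 -0.4606  0.0919] 194 bgr [75. 82. 85.]
px 232 192 281 zt 0.082 x 0.438 0.464 y -0.269 -0.243 top [ 0.4505 -0.2564  0.0798] 67 bgr [17. 26. 35.]
px 285 207 388 zt 0.058 x 0.438 0.484 y -0.135 -0.089 top [ 0.4618 -0.1129  0.056 ] 205 bgr [17. 22. 28.]
px 337 219 356 zt 0.069 x 0.459 0.494 y 0.003 0.042 top [0.4729 0.0204 0.0678] 52 bgr [15. 30. 48.]
px 374 228 251 zt 0.077 x 0.484 0.503 y 0.095 0.125 top [0.4877 0.1099 0.0763] 17 bgr [21. 35. 50.]
px 433 228 211 zt 0.048 x 0.426 0.457 y 0.224 0.254 top [0.4419 0.2389 0.0464] 105 bgr [20. 25. 30.]
px 545 279 7492 zt 0.083 x 0.515 0.652 y 0.352 0.563 top [0.5808 0.4653 0.0809] 4560 bgr [41. 67. 88.]
side bench z 0.0010433871320868482 [-0.00270101 -0.00054369  0.00293105]
px 287 159 1878 zt 0.085 x 0.497 0.632 y 0.342 0.560 top [0.5698 0.4523 0.0818] 1029 bgr [ 55.  81. 100.]
px 259 206 125 zt 0.051 x 0.422 0.451 y 0.216 0.250 top [0.436  0.2334 0.048 ] 43 bgr [38. 47. 52.]
px 285 227 176 zt 0.078 x 0.468 0.497 y 0.089 0.112 top [0.4827 0.1047 0.0764] 12 bgr [40. 54. 66.]
px 287 247 310 zt 0.070 x 0.445 0.488 y -0.008 0.030 top [0.4663 0.0147 0.0683] 43 bgr [32. 46. 59.]
px 295 279 397 zt 0.060 x 0.434 0.479 y -0.141 -0.094 top [ 0.4565 -0.1172  0.057 ] 196 bgr [35. 43. 46.]
px 246 284 406 zt 0.060 x 0.316 0.361 y -0.123 -0.076 top [ 0.3385 -0.0986  0.0569] 215 bgr [ 17.  93. 113.]
px 305 317 310 zt 0.083 x 0.432 0.458 y -0.275 -0.250 top [ 0.4453 -0.2613  0.0805] 95 bgr [37. 48. 54.]
px 380 382 2775 zt 0.094 x 0.508 0.572 y -0.546 -0.391 top [ 0.5417 -0.4693  0.093 ] 326 bgr [ 92. 102. 105.]
```

Run:
```python
from h import *
# top-down rectified view at z=14mm, 1px=1mm, x .35.. .95 up; y left
ims=[]
for n in("scene","side"):
    f=np.load(f"pics/{n}0.npz");T=np.linalg.inv(f["world_from_camera"]);K=f["camera_matrix"]
    xs=np.linspace(.95,.35,600);ys=np.linspace(.35,-.45,800)
    Y,X=np.meshgrid(ys,xs);P=np.stack([X,Y,0*X+.014],-1)@T[:3,:3].T+T[:3,3]
    q=P@K.T;q=(q[...,:2]/q[...,2:]).astype(np.float32)
    im=cv2.remap(f["img"],q[...,0],q[...,1],cv2.INTER_CUBIC)
    cv2.imwrite(f"pics/top_{n}.png",np.clip(im*1.8,0,255).astype(np.uint8))
```

```text
(no output)
```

View pics/top_scene.png

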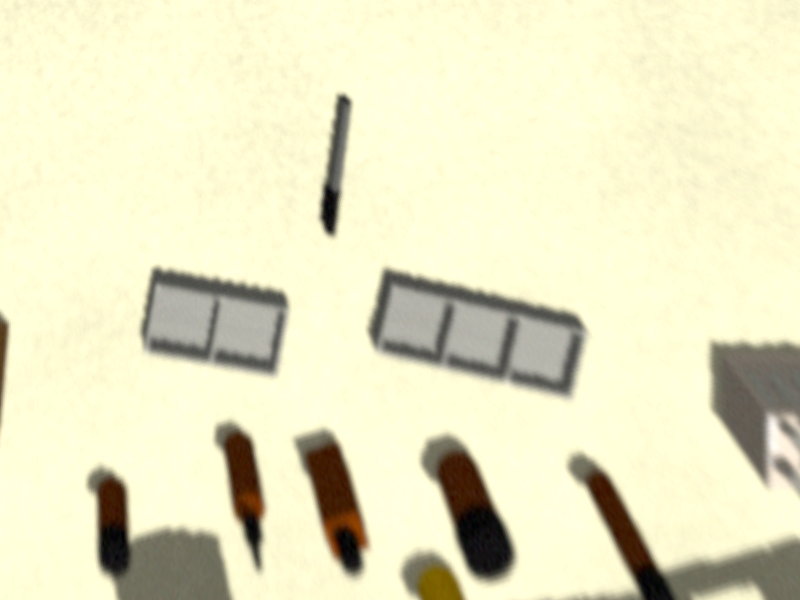

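View pics/top_side.png

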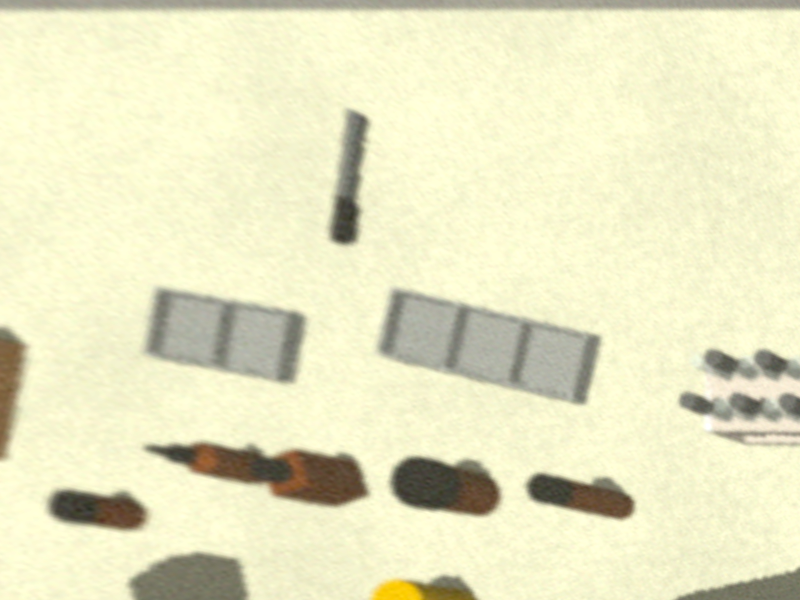

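```bash
cat >> h.py <<'E'
from scipy.spatial.transform import Rotation as R
def pose(s):
    w,x,y,z=s["tool_rot"];T=np.eye(4);T[:3,:3]=R.from_quat([x,y,z,w]).as_matrix();T[:3,3]=s["tool_pos"];return T
def plan(s,p,jaw=None):
    """units of 25 mm along tool axes to reach p; turn about tool y (5 deg units) to bring tool x on jaw yaw (deg)"""
    T=pose(s);r=0
    if jaw is not None:
        c=np.degrees(np.arctan2(T[1,0],T[0,0]));r=(jaw-c+90)%180-90
        print("tilt",np.degrees(np.arccos(-T[2,1])).round(2),"jaw now %.2f; y-turn units %.2f (or %.2f)"%(c,-r/5,-(r-np.sign(r)*180)/5))
        T[:3,:3]=T[:3,:3]@R.from_rotvec([0,-np.radians(r),0]).as_matrix()
    print("shift units",((T[:3,:3].T@(np.array(p)-T[:3,3]))/.025).round(2),"(after turn)" if jaw is not None else "")
E
python3 - <<'E'
from h import *
from plant import manip
s=manip.state();print(pose(s).round(3)); f=manip.grab_frame("wrist");print(f["T_tool_cam"].round(4),f["camera_matrix"].round(1))
plan(s,[.5,-.02,.28],-12); plan(s,[.46,-.115,.25])
E
```

```text
[[ 0.338 -0.     0.941  0.211]
 [-0.941  0.002  0.338 -0.588]
 [-0.002 -1.     0.     0.23 ]
 [ 0.     0.     0.     1.   ]]
[[ 1.000e+00 -1.000e-04 -1.000e-04 -1.900e-03]
 [ 1.000e-04 -3.174e-01  9.483e-01 -1.428e-01]
 [-2.000e-04 -9.483e-01 -3.174e-01  8.270e-02]
 [ 0.000e+00  0.000e+00  0.000e+00  1.000e+00]] [[405.8   0.  322.2]
 [  0.  405.8 244.8]
 [  0.    0.    1. ]]
tilt 0.11 jaw now -70.25; y-turn units -11.65 (or 24.35)
shift units [ 6.58 -1.96 24.62] (after turn)
shift units [-14.43  -0.76  15.76]
```

>>> drive_tool([
  [[-1,0,1],[0,0,0],-1],
  [[-1,0,1],[0,0,0],-1],
  [[-1,0,1],[0,0,0],-1],
  [[-1,0,1],[0,0,0],-1],
  [[-1,0,1],[0,0,0],-1],
  [[-1,0,1],[0,0,0],-1],
  [[-1,0,1],[0,0,0],-1],
  [[-1,0,1],[0,0,0],-1],
  [[-1,0,1],[0,0,0],-1],
  [[-1,0,1],[0,0,0],-1],
  [[-1,0,1],[0,0,0],-1],
  [[-1,0,1],[0,0,0],-1],
])

```text
time: 1.35
tool_pos: [0.3924, -0.203, 0.2311]
tool_rot: [0.578, -0.578, 0.407, -0.407]
contact_force: [0.9, -0.3, -0.0]
gripper_width: 1.003
```

>>> drive_tool([
  [[0,0,0],[0,-1,0],-1],
  [[0,0,0],[0,-1,0],-1],
  [[0,0,0],[0,-1,0],-1],
  [[0,0,0],[0,-1,0],-1],
  [[0,0,0],[0,-1,0],-1],
  [[0,0,0],[0,-1,0],-1],
  [[0,0,0],[0,-1,0],-1],
  [[0,0,0],[0,-1,0],-1],
  [[0,0,0],[0,-1,0],-1],
  [[0,0,0],[0,-1,0],-1],
  [[0,0,0],[0,-1,0],-1],
  [[0,0,0],[0,-0.65,0],-1],
])

```text
time: 2.55
tool_pos: [0.392, -0.2043, 0.2309]
tool_rot: [0.703, -0.703, 0.073, -0.073]
contact_force: [0.4, 1.1, -0.2]
gripper_width: 0.997
```

Run:
```python
from h import *
from plant import manip
s=manip.state();print(pose(s).round(3))
plan(s,[.50,.02,.28],-12)
```

```text
[[ 0.979 -0.     0.205  0.392]
 [-0.205  0.     0.979 -0.204]
 [-0.001 -1.     0.     0.231]
 [ 0.     0.     0.     1.   ]]
tilt 0.04 jaw now -11.83; y-turn units 0.03 (or -35.97)
shift units [ 2.36 -1.96  9.67] (after turn)
```

>>> drive_tool([
  [[0.2,-0.2,1],[0,0,0],-1],
  [[0.2,-0.2,1],[0,0,0],-1],
  [[0.2,-0.2,1],[0,0,0],-1],
  [[0.2,-0.2,1],[0,0,0],-1],
  [[0.2,-0.2,1],[0,0,0],-1],
  [[0.2,-0.2,1],[0,0,0],-1],
  [[0.2,-0.2,1],[0,0,0],-1],
  [[0.2,-0.2,1],[0,0,0],-1],
  [[0.2,-0.2,1],[0,0,0],-1],
  [[0.4,-0.2,1],[0,0,0],-1],
  [[0,0,0],[0,0,0],-1],
  [[0,0,0],[0,0,0],-1],
])

```text
time: 3.75
tool_pos: [0.4977, 0.0288, 0.2809]
tool_rot: [-0.703, 0.703, -0.074, 0.073]
contact_force: [0.8, -0.1, 0.6]
gripper_width: 0.997
```

Run:
```python
from h import *
from plant import manip
s=manip.state();f=manip.grab_frame("wrist");f["world_from_camera"]=pose(s)@f["T_tool_cam"]
np.savez("pics/w1.npz",**f);print(s["tool_pos"])
cv2.imwrite("pics/w1.png",np.clip(f["img"]*1.6,0,255).astype(np.uint8))
from scipy import ndimage as nd
W,ok=cloud(f)
reg=ok&(W[...,0]>.3)&(W[...,0]<.95)&(W[...,2]<.13)
print("bench z",np.percentile(W[...,2][reg],[5,25,50,75]))
m=reg&(W[...,2]>.022)
lab,k=nd.label(m)
for i in range(1,k+1):
    p=W[lab==i]
    if len(p)<60: continue
    zt=np.percentile(p[:,2],97);vv,uu=np.where(lab==i)
    t=p[p[:,2]>zt-.006].astype(np.float32);c,r=cv2.minEnclosingCircle(np.ascontiguousarray(t[:,:2]))
    print("px",int(uu.mean()),int(vv.mean()),len(p),"zt %.3f"%zt,"top",t.mean(0).round(4),len(t),"circ",np.round(c,4),round(r,4))
```

```text
[0.49773811 0.02879426 0.2809333 ]
bench z [-0.00110073 -0.00026777  0.00034598  0.00110197]
px 292 116 1040 zt 0.079 top [0.4871 0.1096 0.0787] 72 circ [0.487  0.1086] 0.0038
px 297 214 1808 zt 0.069 top [0.4713 0.0205 0.0678] 443 circ [0.4711 0.0196] 0.0111
px 316 336 2059 zt 0.057 top [ 0.4611 -0.1118  0.0559] 1625 circ [ 0.4609 -0.1137] 0.0258
px 214 336 1125 zt 0.057 top [ 0.3566 -0.0947  0.0557] 653 circ [ 0.3483 -0.0943] 0.0243
px 332 440 857 zt 0.077 top [ 0.4499 -0.2455  0.0745] 118 circ [ 0.4494 -0.2514] 0.0128
```

View pics/w1.png

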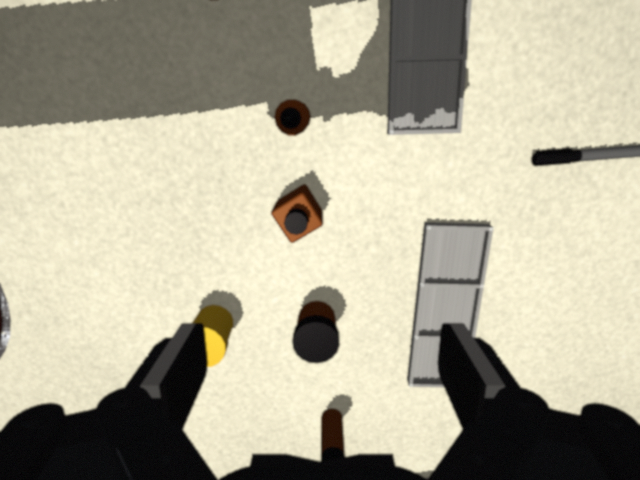

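Run:
```python
from h import *
from scipy import ndimage as nd
def rect(P,lo,hi,box,tag):
    m=(P[...,2]>lo)&(P[...,2]<hi)&(P[...,0]>box[0])&(P[...,0]<box[1])&(P[...,1]>box[2])&(P[...,1]<box[3])
    m=nd.binary_opening(m,np.ones((2,2)));p=P[m][:,:2].astype(np.float32)
    (c,s,a)=cv2.minAreaRect(p*1000);print(tag,len(p),"c",np.round(c,1),"size",np.round(s,1),"ang %.1f"%a)
for n in("scene0","w1","side0"):
    f=np.load(f"pics/{n}.npz");W,ok=cloud(f);W[~ok]=9
    rect(W,.009,.02,(.53,.68,-.28,.005),n+" tray3")
    rect(W,.009,.02,(.54,.70,.03,.25),n+" tray2")
    rect(W,.046,.056,(.43,.52,-.02,.06),n+" sq")
```

```text
scene0 tray3 675 c [ 607.4 -130.8] size [205.2  76.8] ang 76.2
scene0 tray2 549 c [619.8 134.4] size [136.5  77.1] ang 79.7
scene0 sq 129 c [471.6  20. ] size [38.1 38. ] ang 20.1
w1 tray3 2188 c [ 608.8 -131. ] size [202.9  70.9] ang 76.6
w1 tray2 2112 c [618.7 124.7] size [115.8  70.9] ang 79.4
w1 sq 1076 c [471.1  19.8] size [38.2 38.4] ang 19.7
side0 tray3 435 c [ 605.4 -132.6] size [211.5  70.5] ang 76.6
side0 tray2 216 c [616.6 133.8] size [148.6  70.6] ang 79.7
side0 sq 102 c [467.1  14. ] size [37.9 44.5] ang 15.7
```

Run:
```python
from h import *
from plant import manip
s=manip.state()
plan(s,[.487,.109,.013],-12)
T=pose(s);S=lambda a,b:(T[:3,:3].T@(np.array(b)-np.array(a))/.025).round(2)
dr=[.487,.109];sv=[.4415,.239];sq=[.471,.0198];pot=[.461,-.1135];tv=[.4495,-.255]
L=[dr,[.614,.102],sv,[.626,.167],sq,[.6239,-.0668],pot,[.6085,-.131],tv,[.5931,-.1952]]
for a,b in zip(L,L[1:]): print(a,b,S(a+[0],b+[0]))
```

```text
tilt 0.06 jaw now -11.99; y-turn units 0.00 (or -36.00)
shift units [-1.07 10.71  3.07] (after turn)
[0.487, 0.109] [0.614, 0.102] [ 5.03 -0.01  0.78]
[0.614, 0.102] [0.4415, 0.239] [-7.89  0.01  3.93]
[0.4415, 0.239] [0.626, 0.167] [ 7.82 -0.01 -1.28]
[0.626, 0.167] [0.471, 0.0198] [-4.84  0.01 -7.05]
[0.471, 0.0198] [0.6239, -0.0668] [ 6.7  -0.01 -2.12]
[0.6239, -0.0668] [0.461, -0.1135] [-5.99  0.01 -3.18]
[0.461, -0.1135] [0.6085, -0.131] [ 5.92 -0.01  0.54]
[0.6085, -0.131] [0.4495, -0.255] [-5.19  0.01 -6.17]
[0.4495, -0.255] [0.5931, -0.1952] [ 5.12 -0.01  3.53]
```

>>> drive_tool([
  [[-0.27,1,0.77],[0,0,0],-1],
  [[-0.27,1,0.77],[0,0,0],-1],
  [[-0.27,1,0.77],[0,0,0],-1],
  [[-0.26,1,0.76],[0,0,0],-1],
  [[0,1,0],[0,0,0],-1],
  [[0,1,0],[0,0,0],-1],
  [[0,0,0],[0,0,0],-1],
  [[0,0,0],[0,0,0],-1],
])

```text
time: 4.6
tool_pos: [0.4874, 0.1085, 0.1312]
tool_rot: [-0.703, 0.703, -0.075, 0.074]
contact_force: [0.0, -0.6, 0.3]
gripper_width: 0.998
```

>>> drive_tool([
  [[0,1,0],[0,0,0],-1],
  [[0,1,0],[0,0,0],-1],
  [[0,1,0],[0,0,0],-1],
  [[0,1,0],[0,0,0],-1],
  [[0,0.7,0],[0,0,0],-1],
  [[0,0,0],[0,0,0],1],
  [[0,0,0],[0,0,0],1],
  [[0,0,0],[0,0,0],1],
  [[0,0,0],[0,0,0],1],
  [[0,0,0],[0,0,0],1],
  [[0,0,0],[0,0,0],1],
  [[0,0,0],[0,0,0],1],
])

```text
time: 5.8
tool_pos: [0.4897, 0.1094, 0.0162]
tool_rot: [0.703, -0.703, 0.072, -0.075]
contact_force: [0.1, -0.0, 6.4]
gripper_width: 0.358
```

>>> drive_tool([
  [[0,-1,0],[0,0,0],1],
  [[0,-1,0],[0,0,0],1],
  [[0,-1,0],[0,0,0],1],
  [[0.83,0,0.13],[0,0,0],1],
  [[0.84,0,0.13],[0,0,0],1],
  [[0.84,0,0.13],[0,0,0],1],
  [[0.84,0,0.13],[0,0,0],1],
  [[0.84,0,0.13],[0,0,0],1],
  [[0.84,0,0.13],[0,0,0],1],
  [[0,0,0],[0,0,0],1],
  [[0,0,0],[0,0,0],1],
])

```text
time: 6.9
tool_pos: [0.6145, 0.1023, 0.0888]
tool_rot: [-0.703, 0.703, -0.074, 0.074]
contact_force: [0.2, -0.1, -1.4]
gripper_width: 0.352
```

Run:
```python
from h import *
from plant import manip
s=manip.state();f=manip.grab_frame("wrist");f["world_from_camera"]=pose(s)@f["T_tool_cam"]
np.savez("pics/w2.npz",**f);print(s["tool_pos"],s["gripper_width"])
cv2.imwrite("pics/w2.png",np.clip(f["img"]*1.6,0,255).astype(np.uint8))
plan(s,[.614,.102,.020],-12)
```

```text
[0.61450465 0.102253   0.08879416] 0.3518058772787697
tilt 0.04 jaw now -12.00; y-turn units 0.00 (or -36.00)
shift units [-0.02  2.75 -0.01] (after turn)
```

View pics/w2.png

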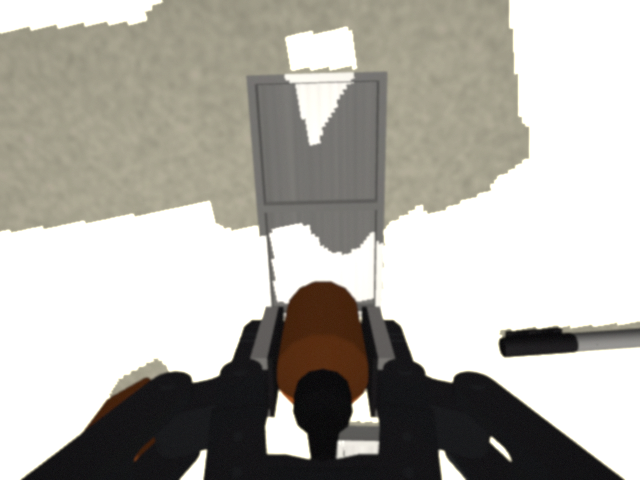

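>>> drive_tool([
  [[0,1,0],[0,0,0],1],
  [[0,1,0],[0,0,0],1],
  [[0,0.7,0],[0,0,0],1],
  [[0,0,0],[0,0,0],1],
  [[0,0,0],[0,0,0],0.3],
  [[0,0,0],[0,0,0],-1],
  [[0,0,0],[0,0,0],-1],
  [[0,0,0],[0,0,0],-1],
  [[0,0,0],[0,0,0],-1],
  [[0,-1,0],[0,0,0],-1],
  [[0,-1,0],[0,0,0],-1],
  [[0,-1,0],[0,0,0],-1],
])

```text
time: 8.15
tool_pos: [0.6146, 0.1022, 0.097]
tool_rot: [-0.703, 0.703, -0.074, 0.074]
contact_force: [0.3, 0.2, -0.5]
gripper_width: 1.0
```

>>> drive_tool([
  [[0,-1,0],[0,0,0],-1],
  [[0,-1,0],[0,0,0],-1],
  [[-0.99,-0.4,0.5],[0,0,0],-1],
  [[-0.99,0,0.5],[0,0,0],-1],
  [[-0.99,0,0.5],[0,0,0],-1],
  [[-0.99,0,0.49],[0,0,0],-1],
  [[-0.99,0,0.49],[0,0,0],-1],
  [[-0.99,0,0.49],[0,0,0],-1],
  [[-0.99,0,0.49],[0,0,0],-1],
  [[-0.99,0,0.49],[0,0,0],-1],
  [[0,0,0],[0,0,0],-1],
  [[0,0,0],[0,0,0],-1],
])

```text
time: 9.35
tool_pos: [0.4416, 0.2401, 0.1565]
tool_rot: [-0.703, 0.703, -0.073, 0.074]
contact_force: [0.5, 0.5, 0.1]
gripper_width: 0.999
```

```bash
cat >> h.py <<'E'
def look(n,manip):
    s=manip.state();f=manip.grab_frame("wrist");f["world_from_camera"]=pose(s)@f["T_tool_cam"]
    cv2.imwrite(f"pics/{n}.png",np.clip(f["img"]*1.6,0,255).astype(np.uint8))
    W,ok=cloud(f);W[~ok]=9;return s,f,W
def topc(W,xy,zt,r=.045):
    m=(np.hypot(W[...,0]-xy[0],W[...,1]-xy[1])<r)&(abs(W[...,2]-zt)<.005)
    p=np.ascontiguousarray(W[m][:,:2].astype(np.float32))
    if len(p)<20: print("few",len(p));return
    c,q=cv2.minEnclosingCircle(p);print("top z %.4f"%np.median(W[m][:,2]),"circ",np.round(c,4),"r %.4f"%q,"mean",p.mean(0).round(4),len(p))
E
python3 - <<'E'
from h import *
from plant import manip
s,f,W=look("w3",manip);print(s["tool_pos"])
topc(W,(.4415,.239),.046,.03); topc(W,(.614,.102),.083,.03)
plan(s,[.4415,.2385,.013],-12)
E
```

```text
[0.44159837 0.24011666 0.15652784]
top z 0.0461 circ [0.4404 0.239 ] r 0.0161 mean [0.4405 0.2398] 1761
top z 0.0822 circ [0.6135 0.1016] r 0.0036 mean [0.6132 0.1031] 165
tilt 0.05 jaw now -11.93; y-turn units 0.01 (or -35.99)
shift units [ 0.    5.74 -0.06] (after turn)
```

View pics/w3.png

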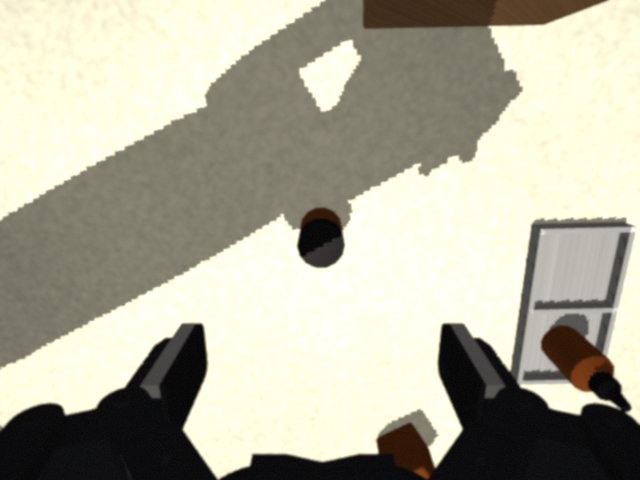

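>>> drive_tool([
  [[-0.04,1,-0.04],[0,0,0],-1],
  [[0,1,0],[0,0,0],-1],
  [[0,1,0],[0,0,0],-1],
  [[0,1,0],[0,0,0],-1],
  [[0,1,0],[0,0,0],-1],
  [[0,0.8,0],[0,0,0],-1],
  [[0,0,0],[0,0,0],1],
  [[0,0,0],[0,0,0],1],
  [[0,0,0],[0,0,0],1],
  [[0,0,0],[0,0,0],1],
  [[0,0,0],[0,0,0],1],
  [[0,0,0],[0,0,0],1],
])

```text
time: 10.6
tool_pos: [0.4421, 0.2397, 0.0132]
tool_rot: [0.704, -0.703, 0.073, -0.075]
contact_force: [0.0, -0.5, 6.5]
gripper_width: 0.348
```

>>> drive_tool([
  [[0,-1,0],[0,0,0],1],
  [[0,-1,0],[0,0,0],1],
  [[0,-1,0],[0,0,0],1],
  [[0.98,0,-0.16],[0,0,0],1],
  [[0.98,0,-0.16],[0,0,0],1],
  [[0.98,0,-0.16],[0,0,0],1],
  [[0.98,0,-0.16],[0,0,0],1],
  [[0.98,0,-0.16],[0,0,0],1],
  [[0.98,0,-0.16],[0,0,0],1],
  [[0.98,0,-0.16],[0,0,0],1],
  [[0.98,0,-0.16],[0,0,0],1],
  [[0,0,0],[0,0,0],1],
])

```text
time: 11.8
tool_pos: [0.6276, 0.166, 0.0865]
tool_rot: [-0.703, 0.703, -0.074, 0.075]
contact_force: [-0.4, 0.5, -0.1]
gripper_width: 0.347
```

>>> drive_tool([
  [[0,1,0],[0,0,0],1],
  [[0,1,0],[0,0,0],1],
  [[0,0.75,0],[0,0,0],1],
  [[0,0,0],[0,0,0],1],
  [[0,0,0],[0,0,0],0.3],
  [[0,0,0],[0,0,0],-1],
  [[0,0,0],[0,0,0],-1],
  [[0,0,0],[0,0,0],-1],
  [[0,0,0],[0,0,0],-1],
  [[0,-1,0],[0,0,0],-1],
  [[0,-1,0],[0,0,0],-1],
  [[0,-1,0],[0,0,0],-1],
])

```text
time: 13.0
tool_pos: [0.6253, 0.1671, 0.0933]
tool_rot: [-0.703, 0.703, -0.074, 0.074]
contact_force: [0.9, 0.4, 0.6]
gripper_width: 1.001
```

>>> drive_tool([
  [[0,-1,0],[0,0,0],-1],
  [[0,-1,0],[0,0,0],-1],
  [[-0.65,-0.4,-0.9],[0,0,0],-1],
  [[-0.65,0,-0.9],[0,0,0],-1],
  [[-0.65,0,-0.9],[0,0,0],-1],
  [[-0.65,0,-0.9],[0,0,0],-1],
  [[-0.65,0,-0.9],[0,0,0],-1],
  [[-0.65,0,-0.9],[0,0,0],-1],
  [[-0.65,0,-0.9],[0,0,0],-1],
  [[-0.35,0,-0.7],[0,0,0],-1],
  [[0,0,0],[0,-1,0],-1],
  [[0,0,0],[0,-1,0],-1],
])

```text
time: 14.2
tool_pos: [0.469, 0.0209, 0.1529]
tool_rot: [-0.707, 0.707, -0.011, 0.012]
contact_force: [-0.3, 0.2, -0.7]
gripper_width: 0.999
```

>>> drive_tool([
  [[0,0,0],[0,-1,0],-1],
  [[0,0,0],[0,-1,0],-1],
  [[0,0,0],[0,-1,0],-1],
  [[0,0,0],[0,-1,0],-1],
  [[0,0,0],[0,-0.4,0],-1],
  [[0,0,0],[0,0,0],-1],
])

```text
time: 14.8
tool_pos: [0.4693, 0.0214, 0.1527]
tool_rot: [-0.696, 0.696, 0.123, -0.123]
contact_force: [0.8, -0.3, -0.2]
gripper_width: 0.999
```

Run:
```python
from h import *
from plant import manip
s,f,W=look("w4",manip);print(s["tool_pos"])
topc(W,(.471,.02),.068,.03); topc(W,(.626,.167),.050,.03)
plan(s,[.4708,.0197,.017],19.9)
```

```text
[0.46931878 0.02143604 0.15273869]
top z 0.0682 circ [0.4706 0.02  ] r 0.0112 mean [0.4703 0.0207] 1008
top z 0.0492 circ [0.6173 0.1612] r 0.0136 mean [0.6127 0.159 ] 472
tilt 0.02 jaw now 20.00; y-turn units 0.02 (or -35.98)
shift units [ 0.03  5.43 -0.08] (after turn)
```

View pics/w4.png

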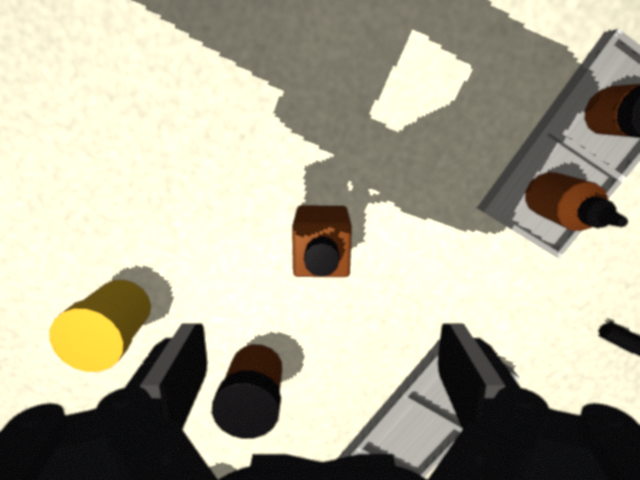

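>>> drive_tool([
  [[0,1,-0.08],[0,0,0],-1],
  [[0,1,0],[0,0,0],-1],
  [[0,1,0],[0,0,0],-1],
  [[0,1,0],[0,0,0],-1],
  [[0,1,0],[0,0,0],-1],
  [[0,0.43,0],[0,0,0],-1],
  [[0,0,0],[0,0,0],1],
  [[0,0,0],[0,0,0],1],
  [[0,0,0],[0,0,0],1],
  [[0,0,0],[0,0,0],1],
  [[0,0,0],[0,0,0],1],
  [[0,0,0],[0,0,0],1],
])

```text
time: 16.05
tool_pos: [0.4716, 0.0194, 0.0186]
tool_rot: [-0.696, 0.697, 0.124, -0.122]
contact_force: [-0.4, 0.1, 6.8]
gripper_width: 0.437
```

>>> drive_tool([
  [[0,-1,0],[0,0,0],1],
  [[0,-1,0],[0,0,0],1],
  [[0,-1,0],[0,0,0],1],
  [[0,0,0],[0,1,0],1],
  [[0,0,0],[0,1,0],1],
  [[0,0,0],[0,1,0],1],
  [[0,0,0],[0,1,0],1],
  [[0,0,0],[0,1,0],1],
  [[0,0,0],[0,1,0],1],
  [[0,0,0],[0,0.7,0],1],
  [[0,0,0],[0,0,0],1],
])

```text
time: 17.15
tool_pos: [0.4697, 0.0196, 0.0916]
tool_rot: [0.702, -0.702, 0.083, -0.083]
contact_force: [-0.0, 0.2, -0.2]
gripper_width: 0.436
```

Run:
```python
from h import *
from plant import manip
s=manip.state();print(s["tool_pos"],s["gripper_width"])
plan(s,[.6239,-.0668,.017],-13.5)
T=pose(s);S=lambda a,b:(T[:3,:3].T@(np.array(b+[0])-np.array(a+[0]))/.025).round(2)
L=[[.6239,-.0668],[.461,-.1137],[.6085,-.131],[.4494,-.255],[.5931,-.1952]]
for a,b in zip(L,L[1:]): print(a,b,S(a,b))
```

```text
[0.469704   0.01961413 0.09161623] 0.43565990078202377
tilt 0.02 jaw now -13.49; y-turn units 0.00 (or -36.00)
shift units [ 6.81  2.98 -1.92] (after turn)
[0.6239, -0.0668] [0.461, -0.1137] [-5.9   0.   -3.34]
[0.461, -0.1137] [0.6085, -0.131] [ 5.9 -0.   0.7]
[0.6085, -0.131] [0.4494, -0.255] [-5.03  0.   -6.31]
[0.4494, -0.255] [0.5931, -0.1952] [ 5.03 -0.    3.67]
```

>>> drive_tool([
  [[0.97,0,-0.27],[0,0,0],1],
  [[0.97,0,-0.27],[0,0,0],1],
  [[0.97,0,-0.27],[0,0,0],1],
  [[0.97,0,-0.27],[0,0,0],1],
  [[0.97,0,-0.28],[0,0,0],1],
  [[0.98,0,-0.28],[0,0,0],1],
  [[0.98,0,-0.28],[0,0,0],1],
  [[0,0,0],[0,0,0],1],
  [[0,0,0],[0,0,0],1],
])

```text
time: 18.05
tool_pos: [0.624, -0.0668, 0.0913]
tool_rot: [0.702, -0.702, 0.083, -0.082]
contact_force: [0.0, 0.7, -0.7]
gripper_width: 0.436
```

>>> drive_tool([
  [[0,1,0],[0,0,0],1],
  [[0,1,0],[0,0,0],1],
  [[0,0.72,0],[0,0,0],1],
  [[0,0,0],[0,0,0],1],
  [[0,0,0],[0,0,0],0.2],
  [[0,0,0],[0,0,0],-1],
  [[0,0,0],[0,0,0],-1],
  [[0,0,0],[0,0,0],-1],
  [[0,0,0],[0,0,0],-1],
  [[0,-1,0],[0,0,0],-1],
  [[0,-1,0],[0,0,0],-1],
  [[0,-1,0],[0,0,0],-1],
])

```text
time: 19.25
tool_pos: [0.6241, -0.0668, 0.0995]
tool_rot: [0.702, -0.702, 0.083, -0.083]
contact_force: [-0.3, 0.4, -0.6]
gripper_width: 1.002
```

>>> drive_tool([
  [[0,-1,0],[0,0,0],-1],
  [[0,-1,0],[0,0,0],-1],
  [[-0.98,-0.4,-0.55],[0,0,0],-1],
  [[-0.98,0,-0.55],[0,0,0],-1],
  [[-0.98,0,-0.56],[0,0,0],-1],
  [[-0.98,0,-0.56],[0,0,0],-1],
  [[-0.99,0,-0.56],[0,0,0],-1],
  [[-0.99,0,-0.56],[0,0,0],-1],
  [[0,0,0],[0,0,0],-1],
  [[0,0,0],[0,0,0],-1],
])

```text
time: 20.25
tool_pos: [0.4615, -0.1138, 0.1591]
tool_rot: [-0.702, 0.702, -0.083, 0.084]
contact_force: [-0.3, 0.6, -0.3]
gripper_width: 1.0
```

Run:
```python
from h import *
from plant import manip
s,f,W=look("w5",manip);print(s["tool_pos"])
topc(W,(.461,-.1137),.056,.035); topc(W,(.6239,-.0668),.072,.03)
plan(s,[.461,-.1137,.02],-13.5)
```

```text
[ 0.46147103 -0.11379913  0.15912393]
top z 0.0561 circ [ 0.4603 -0.1136] r 0.0254 mean [ 0.4607 -0.1124] 4514
top z 0.0721 circ [ 0.6237 -0.0654] r 0.0116 mean [ 0.6225 -0.0652] 1521
tilt 0.07 jaw now -13.54; y-turn units -0.01 (or 35.99)
shift units [-0.03  5.56 -0.  ] (after turn)
```

View pics/w5.png

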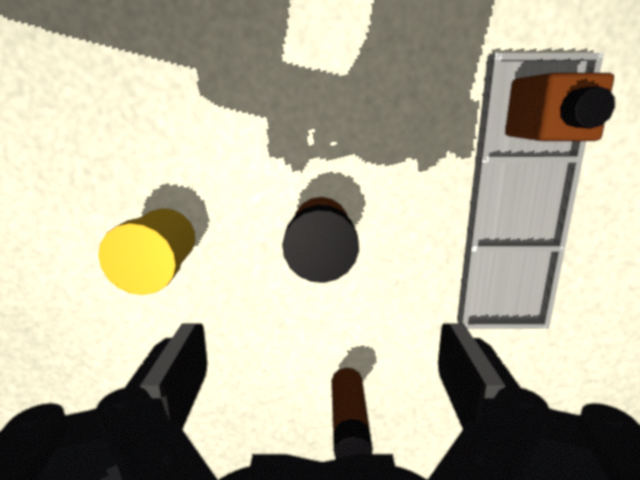

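>>> drive_tool([
  [[-0.03,1,0],[0,0,0],-1],
  [[0,1,0],[0,0,0],-1],
  [[0,1,0],[0,0,0],-1],
  [[0,1,0],[0,0,0],-1],
  [[0,1,0],[0,0,0],-1],
  [[0,0.4,0],[0,0,0],-1],
  [[0,0,0],[0,0,0],1],
  [[0,0,0],[0,0,0],1],
  [[0,0,0],[0,0,0],1],
  [[0,0,0],[0,0,0],1],
  [[0,0,0],[0,0,0],1],
  [[0,0,0],[0,0,0],1],
])

```text
time: 21.5
tool_pos: [0.4624, -0.1141, 0.0257]
tool_rot: [-0.702, 0.703, -0.082, 0.084]
contact_force: [0.6, 0.6, 6.9]
gripper_width: 0.556
```

>>> drive_tool([
  [[0,-1,0],[0,0,0],1],
  [[0,-1,0],[0,0,0],1],
  [[0,-1,0],[0,0,0],1],
  [[0.98,0,0.12],[0,0,0],1],
  [[0.98,0,0.12],[0,0,0],1],
  [[0.98,0,0.12],[0,0,0],1],
  [[0.98,0,0.12],[0,0,0],1],
  [[0.98,0,0.12],[0,0,0],1],
  [[0.98,0,0.12],[0,0,0],1],
  [[0,0,0],[0,0,0],1],
  [[0,0,0],[0,0,0],1],
])

```text
time: 22.6
tool_pos: [0.6073, -0.1301, 0.0982]
tool_rot: [0.702, -0.702, 0.084, -0.082]
contact_force: [0.6, 1.6, -0.9]
gripper_width: 0.555
```

Run:
```python
from h import *
from plant import manip
s,f,W=look("w6",manip);print(s["tool_pos"],s["gripper_width"])
plan(s,[.6085,-.131,.028],-13.5)
```

```text
[ 0.60733125 -0.13007096  0.09816911] 0.5546883260808417
tilt 0.1 jaw now -13.49; y-turn units 0.00 (or -36.00)
shift units [ 0.06  2.81 -0.03] (after turn)
```

View pics/w6.png

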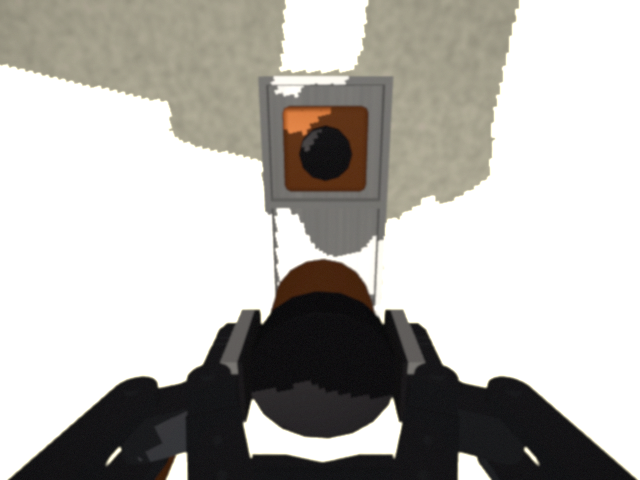

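>>> drive_tool([
  [[0.05,1,-0.03],[0,0,0],1],
  [[0,1,0],[0,0,0],1],
  [[0,0.7,0],[0,0,0],1],
  [[0,0,0],[0,0,0],1],
  [[0,0,0],[0,0,0],0],
  [[0,0,0],[0,0,0],-1],
  [[0,0,0],[0,0,0],-1],
  [[0,0,0],[0,0,0],-1],
  [[0,0,0],[0,0,0],-1],
  [[0,-1,0],[0,0,0],-1],
  [[0,-1,0],[0,0,0],-1],
  [[0,-1,0],[0,0,0],-1],
])

```text
time: 23.85
tool_pos: [0.6087, -0.1312, 0.1071]
tool_rot: [0.702, -0.702, 0.083, -0.083]
contact_force: [0.4, 0.1, -0.8]
gripper_width: 0.999
```

>>> drive_tool([
  [[0,-1,0],[0,0,0],-1],
  [[0,-1,0],[0,0,0],-1],
  [[-0.72,-0.4,-0.9],[0,0,0],-1],
  [[-0.72,0,-0.9],[0,0,0],-1],
  [[-0.72,0,-0.9],[0,0,0],-1],
  [[-0.72,0,-0.9],[0,0,0],-1],
  [[-0.72,0,-0.9],[0,0,0],-1],
  [[-0.72,0,-0.9],[0,0,0],-1],
  [[-0.71,0,-0.91],[0,0,0],-1],
  [[0,0,0],[0,0,0],-1],
  [[0,0,0],[0,0,0],-1],
])

```text
time: 24.95
tool_pos: [0.4498, -0.2555, 0.1666]
tool_rot: [0.702, -0.702, 0.083, -0.084]
contact_force: [0.3, 0.5, -0.3]
gripper_width: 0.995
```

Run:
```python
from h import *
from plant import manip
s,f,W=look("w7",manip);print(s["tool_pos"])
topc(W,(.4494,-.255),.080,.03); topc(W,(.6085,-.131),.060,.04); topc(W,(.6239,-.0668),.072,.03)
plan(s,[.4494,-.255,.026],-13.5)
```

```text
[ 0.44978223 -0.25550383  0.16655335]
top z 0.0801 circ [ 0.4488 -0.2574] r 0.0141 mean [ 0.4492 -0.2566] 1599
top z 0.0601 circ [ 0.6036 -0.1488] r 0.0178 mean [ 0.6016 -0.1517] 822
few 0
tilt 0.04 jaw now -13.57; y-turn units -0.01 (or 35.99)
shift units [-0.02  5.62  0.02] (after turn)
```

View pics/w7.png

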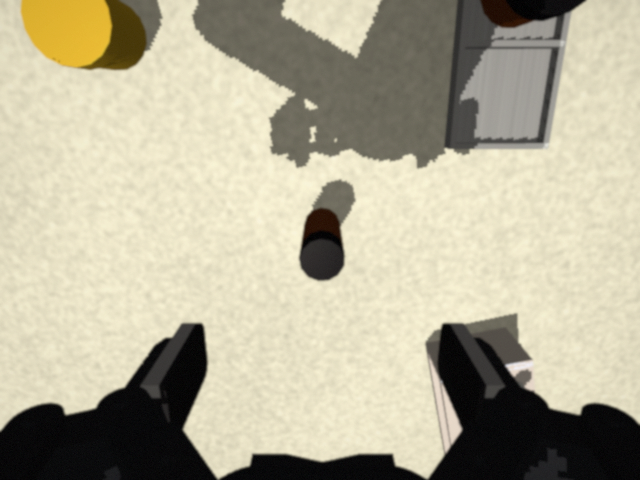

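>>> drive_tool([
  [[-0.02,1,-0.07],[0,0,0],-1],
  [[0,1,0],[0,0,0],-1],
  [[0,1,0],[0,0,0],-1],
  [[0,1,0],[0,0,0],-1],
  [[0,1,0],[0,0,0],-1],
  [[0,0.45,0],[0,0,0],-1],
  [[0,0,0],[0,0,0],1],
  [[0,0,0],[0,0,0],1],
  [[0,0,0],[0,0,0],1],
  [[0,0,0],[0,0,0],1],
  [[0,0,0],[0,0,0],1],
  [[0,0,0],[0,0,0],1],
])

```text
time: 26.2
tool_pos: [0.45, -0.2577, 0.0317]
tool_rot: [-0.702, 0.703, -0.082, 0.084]
contact_force: [0.3, 0.4, 6.2]
gripper_width: 0.301
```

>>> drive_tool([
  [[0,-1,0],[0,0,0],1],
  [[0,-1,0],[0,0,0],1],
  [[0,-1,0],[0,0,0],1],
  [[0.84,0,0.62],[0,0,0],1],
  [[0.84,0,0.62],[0,0,0],1],
  [[0.84,0,0.62],[0,0,0],1],
  [[0.84,0,0.62],[0,0,0],1],
  [[0.84,0,0.63],[0,0,0],1],
  [[0.84,0,0.63],[0,0,0],1],
  [[0,0,0],[0,0,0],1],
  [[0,0,0],[0,0,0],1],
])

```text
time: 27.3
tool_pos: [0.5929, -0.1951, 0.1045]
tool_rot: [0.702, -0.702, 0.083, -0.082]
contact_force: [-0.1, -1.0, -0.5]
gripper_width: 0.297
```

Run:
```python
from h import *
from plant import manip
s,f,W=look("w8",manip);print(s["tool_pos"],s["gripper_width"])
topc(W,(.6085,-.131),.060,.04); topc(W,(.6239,-.0668),.072,.03)
plan(s,[.5931,-.1952,.03],-13.5)
```

```text
[ 0.59289903 -0.19510327  0.10449568] 0.29709684076296805
top z 0.0602 circ [ 0.6083 -0.1319] r 0.0250 mean [ 0.6085 -0.131 ] 9513
top z 0.0704 circ [ 0.6218 -0.0745] r 0.0059 mean [ 0.6215 -0.0757] 124
tilt 0.08 jaw now -13.45; y-turn units 0.01 (or -35.99)
shift units [ 0.01  2.98 -0.  ] (after turn)
```

View pics/w8.png

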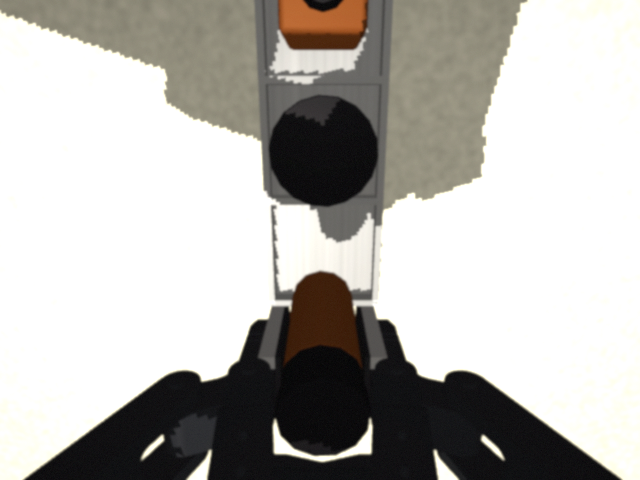

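>>> drive_tool([
  [[0,1,0],[0,0,0],1],
  [[0,1,0],[0,0,0],1],
  [[0,0.72,0],[0,0,0],1],
  [[0,0,0],[0,0,0],1],
  [[0,0,0],[0,0,0],0.3],
  [[0,0,0],[0,0,0],-1],
  [[0,0,0],[0,0,0],-1],
  [[0,0,0],[0,0,0],-1],
  [[0,0,0],[0,0,0],-1],
  [[0,-1,0],[0,0,0],-1],
  [[0,-1,0],[0,0,0],-1],
  [[0,-1,0],[0,0,0],-1],
])

```text
time: 28.55
tool_pos: [0.5931, -0.1952, 0.1127]
tool_rot: [0.702, -0.702, 0.083, -0.083]
contact_force: [0.7, 0.8, 0.5]
gripper_width: 1.003
```

>>> drive_tool([
  [[0,-1,0],[0,0,0],-1],
  [[0,-1,0],[0,0,0],-1],
  [[0,-1,0],[0,0,0],-1],
  [[-0.6,-1,0.4],[0,0,0],-1],
  [[-0.6,-1,1],[0,0,0],-1],
  [[-0.6,-1,1],[0,0,0],-1],
  [[-0.6,-1,1],[0,0,0],-1],
  [[-0.6,-1,1],[0,0,0],-1],
  [[0,0,1],[0,0,0],-1],
  [[0,0,1],[0,0,0],-1],
  [[0,0,0],[0,0,0],-1],
  [[0,0,0],[0,0,0],-1],
])

```text
time: 29.75
tool_pos: [0.5575, -0.0222, 0.312]
tool_rot: [-0.702, 0.702, -0.083, 0.083]
contact_force: [-0.9, -0.1, -0.0]
gripper_width: 1.0
```

Run:
```python
from h import *
from plant import manip
s=manip.state();print(s["tool_pos"])
s,fw,Ww=look("w9",manip)
f=manip.grab_frame("scene");W,ok=cloud(f);W[~ok]=9
f0=dict(np.load("pics/scene0.npz"));W0,o=cloud(f0)
Y3=np.array([np.cos(np.radians(76.5)),np.sin(np.radians(76.5))])
for n,c,z in(("pot",(.6085,-.131),.06),("tall",(.5931,-.1952),.084),("sq",(.6239,-.0668),.072),("drop",(.614,.102),.082),("short",(.626,.167),.05)):
    print(n);topc(W,c,z,.035);topc(Ww,c,z,.035)
for n,c,z in(("rack",(.546,-.46),.09),("box",(.58,.465),.08),("marker",(.75,.02),.012)):
    print(n);[topc(A,c,z,.2 if n=="box" else .1) for A in(W0,W)]
im=cv2.resize(f["img"][140:350,90:620],None,fx=1.5,fy=1.5,interpolation=cv2.INTER_CUBIC);cv2.imwrite("pics/end.png",np.clip(im*1.6,0,255).astype(np.uint8))
```

```text
[ 0.55754151 -0.02217847  0.31195231]
pot
top z 0.0602 circ [ 0.6068 -0.131 ] r 0.0271 mean [ 0.6102 -0.1307] 274
top z 0.0601 circ [ 0.6091 -0.1314] r 0.0256 mean [ 0.6085 -0.1301] 1637
tall
top z 0.0838 circ [ 0.5916 -0.1967] r 0.0156 mean [ 0.5926 -0.1948] 91
top z 0.0839 circ [ 0.5916 -0.1955] r 0.0143 mean [ 0.5913 -0.1944] 515
sq
top z 0.0725 circ [ 0.6244 -0.0666] r 0.0122 mean [ 0.6252 -0.0644] 65
top z 0.0721 circ [ 0.6242 -0.0653] r 0.0111 mean [ 0.624  -0.0646] 391
drop
few 18
top z 0.0834 circ [0.6145 0.1015] r 0.0040 mean [0.6141 0.101 ] 75
short
top z 0.0502 circ [0.6251 0.1641] r 0.0183 mean [0.6266 0.1658] 155
few 0
rack
top z 0.0915 circ [ 0.5434 -0.4629] r 0.0686 mean [ 0.5468 -0.4615] 227
top z 0.0917 circ [ 0.5434 -0.463 ] r 0.0684 mean [ 0.5462 -0.4613] 231
box
top z 0.0809 circ [0.574  0.4621] r 0.1247 mean [0.582 0.465] 4669
top z 0.0809 circ [0.5759 0.4616] r 0.1252 mean [0.5819 0.4651] 4676
marker
top z 0.0114 circ [0.7802 0.0161] r 0.0689 mean [0.7822 0.0118] 327
top z 0.0114 circ [0.7787 0.0144] r 0.0671 mean [0.7814 0.012 ] 330
```

View pics/end.png

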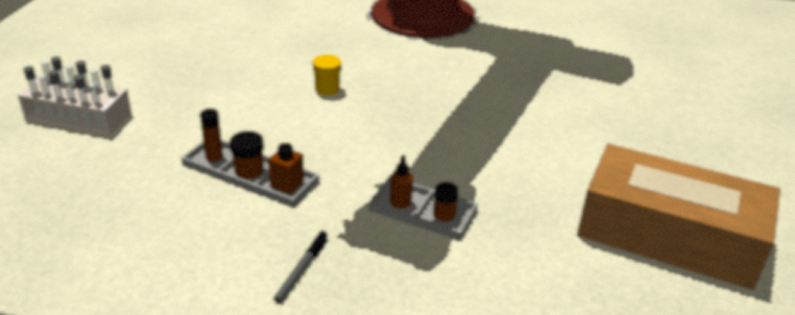

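View pics/w9.png

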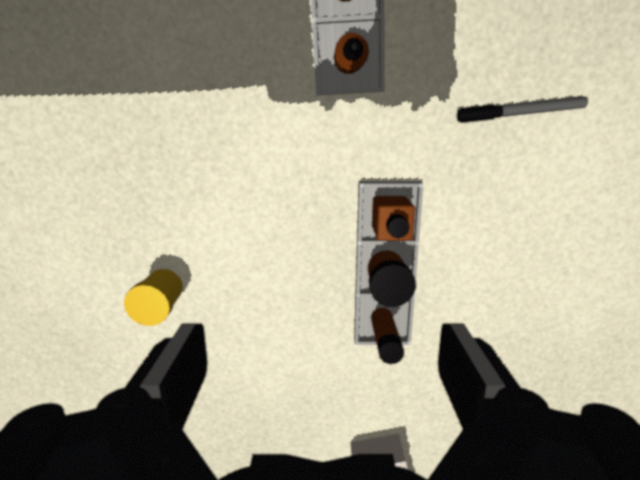

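All five stand upright in their wells, with their tops 4 mm higher than on the bench as they should be. The bystanders are unmoved.

```bash
python3 -c "
from plant import manip
print(manip.job_done())"
```

```text
the job is handed in; nothing more can be done
None
```

Both kits are made up and the job is handed in, at about 30 s on the robot's clock. No verdict comes back.
- **tray3:** the pot is in the middle well, the tall vial in the −y end well and the square bottle in the +y end well.
- **tray2:** the dropper bottle is in the −y well and the short vial in the +y well.

**Final checks:**
- **Position and height:** each of the five tops measured within about 3 mm of its well centre. Each top was at its own height plus the 4 mm well floor, and all five looked upright.
- **Bystanders:** the tube rack, glove box and marker moved less than 3 mm between the first and last pictures, which is within the measuring noise. The yellow look-alike was left alone.
- **Gripper:** it is open and clear of everything, at 0.31 m height.

**Disagreements and gaps:**
- The side camera read 5–7 mm off from the scene and wrist cameras, which agreed with each other to within about 2 mm, so I went by those two.
- In the final check the scene camera had too few points on the dropper tip, and the short vial was outside the wrist view. Each of those two was therefore confirmed by one camera only.

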